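Push the part carrier round the L-slot to the sensor

TASK

The round black carrier with a steel hub standing in it rides with its guide pin in the L-shaped slot of the fixture plate. With the fingertips, push the carrier along the slot to the corner, then round the corner and along the short leg until it is fully home against the end of the slot, in front of the sensor, and move the hand clear. Only push the carrier by its rim: do not lift it, do not touch the hub, which must ride along in its nest, and leave everything else on the plate and table where it is.

Things in the scene. Friction and masses are not known exactly. Their poses are not given: they have to be found in the camera images.
- plate: Fixed steel plate 20 mm thick on the table; origin on the table, z up; in its frame it spans x -120 to +130, y -135 to +130 mm. An 18 mm wide L-slot: long leg along +y (pin centre x = -45, y from -65 to the corner), then short leg along +x (y = +65) to the end. Past the end, bracket front at x = +111 (40 mm above the top), brass sensor face at x = +98, 18 mm above the top.
- corner (a point): Centre of the carrier's underside when it has come to the corner: plate frame (-45, +66, +20) mm, on the plate's top. Axes as the plate: x along the short leg to the end of the slot, y along the long leg, z up. The slot's outer wall stops the carrier at y = +67.
- slot_end (a point): Centre of the carrier's underside when its pin touches the end of the slot: plate frame (+49, +65, +20) mm, on the plate's top, axes as the plate.
- carrier: Loose round black plastic carrier, 90 mm diameter, 28 mm high; origin at the centre of its underside, on the plate's top. Guide pin under it, 14 mm diameter, 14 mm long, in the slot. On top four dowels, 10 mm high, on a 44 mm circle round the hub. 0.3 to 0.5 kg with the hub; a push of 2 to 6 N slides it and it stays put. Starts in the first half of the long leg; its yaw does not matter.
- hub: Loose turned steel hub, about 0.1 kg, standing between the carrier's dowels: flange 36 mm diameter and 8 mm high, boss 22 mm diameter, 22 mm high in all; its top is 50 mm above the plate's top. Origin at the centre of its underside. Not to be touched.
- spare_hub: A second hub of the same shape, 22 mm high, standing on the plate inside the angle of the L. Origin at the centre of its underside. Leave alone.
- bolt: A steel bolt standing on its head on the plate, 18 mm wide, 39 mm high, near the plate's +x, -y corner. Origin at its underside. Leave alone.
- screwdriver: Screwdriver lying on the table to the left. Leave alone.
- oiler: White plastic bottle, 48 mm diameter, 110 mm high, on the table to the left. Origin at its underside. Leave alone.
- wrench: Wrench lying on the table to the right. Leave alone.
- cup: Steel cup, 72 mm wide, 70 mm high, on the table to the right. Origin at its underside. Leave alone.
- collar: Aluminium collar, 52 mm diameter, 22 mm high, on the table to the right, close to the robot. Origin at its underside. Leave alone.
Things that resemble listed ones, but are neither listed nor needed, are in the scene too. What is shaped like the carrier but purple or red is not meant.

How it is judged:
By the outcome, as a careful person would: the job done as asked, in the order asked, and still so for the second after the job is handed in, with the robot touching nothing.
It also fails if it takes over 45 s, if anything falls off the work surface, if the arm or the gripper's body presses on something with over 40 N, if the wrist force passes 120 N, or if a joint passes its speed limit or range.

ROBOT

A 6-joint arm with a two-finger parallel gripper is mounted at the origin on the work surface. World frame = base frame: x ahead of the robot, y to its left, z up, the work surface at z = 0. Lengths are in m, angles in degrees, forces in N, time in s.
With the tool pointing down it reaches from about 0.4 to 0.825 m from the base axis. Payload 7 kg.
Tool frame: the origin (TCP) lies on the centre line of the jaws, within the pads' length; the fingertips stand 19 mm ahead of it and the grasp point (between the pads) is the TCP; z points along the fingers, y is the line along which they close (so a half turn about z gives the same grasp; the last joint's range is limited). The gripper opens to 88 mm and grips with 3 to 60 N. Pads are 19 mm wide; open, the fingers measure 130 mm over their backs; the gripper's body (78 mm by 193 mm) begins 47 mm behind the grasp point.
Start: joints at [91.564, 20.546, 0.682, 0, -70.136, -16.507], TCP at [0.174, 0.652, 0.246] pointing down, gripper open.
Joint ranges: [-176.03, 176.03], [-82.01, 121.73], [-58.28, 71.71], [-173.87, 95.51], [-174.79, -0.11], [-173.66, 173.66]. Speed limits (degrees/s): [136.94, 136.94, 172.46, 180, 180, 180].

INTERFACE

Orientations are given as [roll, pitch, yaw] about the fixed x, y, z axes, in that order (R = Rz(yaw) Ry(pitch) Rx(roll)).
In Python, from plant import get_state, capture, close_job gives the robot as it stands.
- The arm moves only by the tool apply_moves, never from a script. Its argument "targets" is a list of rows, each a list of 7 numbers: the opening, from 0 (shut) to 1 (fully open), then the shift along the tool's x, y, z normalised to -1 to 1, where 1 is 1000 mm, then the turn, a rotation vector about the tool's x, y, z normalised to -1 to 1, where 1 is 90 degrees. In form: [[claw, tx, ty, tz, ax, ay, az], ...]. A call has 1 to 20 rows; each row shifts and turns the commanded pose from where the row before left it, along the tool's axes as they then stand; what a row does not reach is not made up. A row lasts 1/12 s, in which the tool goes at most 41.7 mm and 7.16 degrees, less where a joint would pass 70% of its speed; a pose out of reach is approached as far as the arm can. A call with a number of a shift or a turn outside -1 to 1 is refused whole. A call with a gripper value outside its range is refused whole. The fingers move at their own pace and stop on an object; "newtons" is the grip in N (left out, the last holds). Time passes only in rows, so rows that do not move let the fingers close. It gives the time, the measured TCP pose, the force, the opening and the grip force at its end, in the units of the state.
- get_state(): the state, without advancing time (a new reading comes with each control period).
- capture(name): name is "side" or "top" or "wrist"; returns a dict with "frame" (400x640x3 uint8, red, green, blue), "range_z" (400x640 float32, m along the optical axis (not along the pixel's ray), 0 where there is no reading), "camera_matrix" (3x3 intrinsics, pixels), "T" (4x4, takes a point from camera to world coordinates). Camera axes: x right, y down, z forward; pixel columns grow to the right and rows downward; lengths in m; the calibration is good to about 2 mm. The wrist camera is an equidistant fisheye: a pixel r from the principal point sees the ray r / f radians off the axis. A picture is of the moment at which its call begins.
- close_job(): hands the job in; it is judged then, once.
The state is a dict: "time_s": time; "joints": joint angles; "qd": joint speeds; "joint_torque": joint torques, N m; "tcp_pos": TCP position; "eef_rot": TCP orientation; "contact_force": force on the tool from outside, world axes, zero at the start; "moment": the same for the moment, N m; "gripper_width": finger opening in m; "gripper_force": force on a finger pad.
Only numpy, scipy, OpenCV 4.12 (cv2) and the standard library are available. Lean on these libraries where they do the work, as an engineer would, in place of code of your own. Each camera call takes 0.05 s, during which the arm holds its last target. There are 200 camera calls.

## Working session

There is one attempt and no reset: what is moved stays moved. The work goes in short steps, Python scripts to look and compute and a tool call to move; the robot and the scene stay as the last step left them, time stands still between calls to the robot, and variables do not carry over. Pictures are saved under pics/ and viewed, at most 10 in all, crops included, and the job is handed in when it is done.

Besides the shell and the picture viewer there is one more tool, called after "Emit:" by a JSON object that holds its "method" and its "body", one argument or row to a line. apply_moves: Moves the arm, as the interface text tells. Scaled input: -1 to 1 covers 1000 mm each way for a shift and 90 degrees each way for a turn. Its arguments: {"type":"object","properties":{"targets":{"type":"array","items":{"type":"array","items":{"type":"number"}}},"newtons":{"type":"number"}},"required":["targets"]}

```bash
mkdir -p pics; ls
python3 - <<'E'
from plant import *
import cv2,numpy as np
for n in("top","side"):
    c=capture(n); np.savez(f"{n}0.npz",**c)
    cv2.imwrite(f"pics/{n}0.png",c["frame"][:,:,::-1])
    print(n,c["camera_matrix"].tolist(),c["T"].round(4).tolist())
print(get_state())
E
```

```text
pics
top [[432.19707804037233, 0.0, 318.07929591361113], [0.0, 432.19707804037233, 198.40910527724017], [0.0, 0.0, 1.0]] [[0.027, -0.9907, 0.1334, 0.3485], [-0.9996, -0.0279, -0.0047, 0.0165], [0.0083, -0.1332, -0.9911, 1.2392], [0.0, 0.0, 0.0, 1.0]]
side [[372.6909832760236, 0.0, 323.0468509403961], [0.0, 372.6909832760236, 198.14416886934546], [0.0, 0.0, 1.0]] [[0.8585, -0.2971, 0.4179, 0.0567], [-0.5124, -0.5249, 0.6796, -0.7057], [0.0174, -0.7976, -0.6029, 0.7045], [0.0, 0.0, 0.0, 1.0]]
{'time_s': 0.1, 'joints': array([ 9.15629895e+01,  2.05849760e+01,  6.38215831e-01, -1.73386513e-02,
       -7.01342387e+01, -1.65077615e+01]), 'qd': array([-0.0204357 , -0.03904133,  0.11600259,  0.1371189 , -0.05872571,
       -0.08606029]), 'joint_torque': array([-1.94480628e-03, -5.84162951e+01,  2.93751848e+01,  7.01563373e+00,
        1.02070443e-02, -4.39652956e-05]), 'tcp_pos': array([0.17398491, 0.65176964, 0.24473805]), 'eef_rot': array([ 1.79917708e+02, -7.38896200e-03, -1.49506701e+01]), 'contact_force': array([ 0.80081031, -0.72821159,  0.5508    ]), 'moment': array([-0.00324118, -0.01690415,  0.02045972]), 'gripper_force': 0.0, 'gripper_width': 0.08779383963011575}
```

View pics/top0.png

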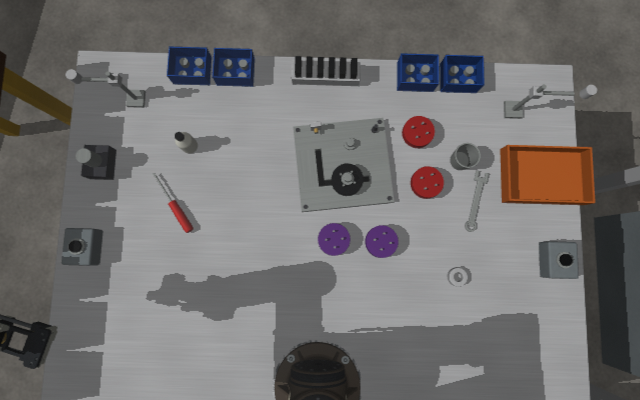

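View pics/side0.png

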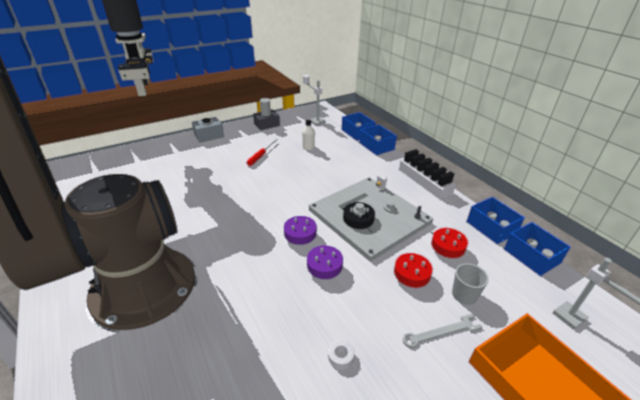

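The top view shows the plate with corners near (294,127), (387,119), (397,200) and (303,211). The black carrier with the hub is at (348,180). The slot corner is near (321,184), the slot's end near (318,150) and the sensor at (315,127). The spare hub is at (350,143) and the bolt at (378,126).

Things that could be taken for the carrier are purple (334,239) and (381,241), and red (418,131) and (427,182). I choose the black one at (348,180) and check it in a close crop.

Run:
```python
import cv2,numpy as np
im=cv2.imread("pics/top0.png")[110:220,280:410]
cv2.imwrite("pics/crop0.png",cv2.resize(im,None,fx=5,fy=5,interpolation=cv2.INTER_CUBIC))
```

```text
(no output)
```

View pics/crop0.png

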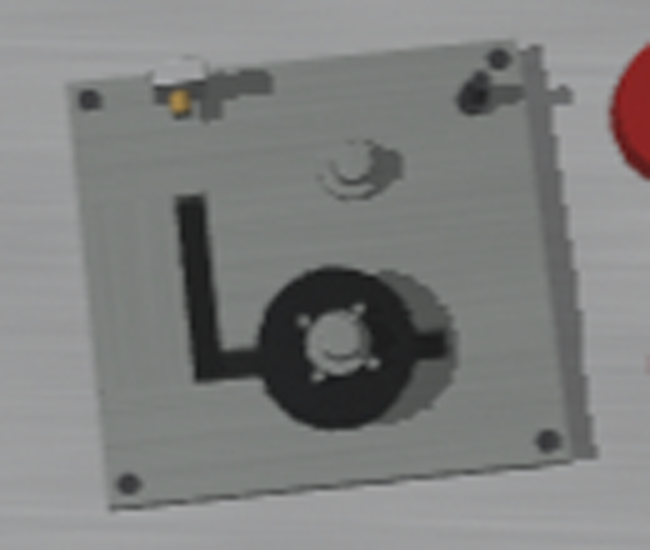

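The crop shows a black carrier with the steel hub and four dowels. Its centre is at crop (336,348), which is pixel (347,179.5). The plate's corners in the crop are (68,86), (513,40), (575,460) and (110,508).

```bash
cat > h.py <<'E'
import numpy as np,cv2
def ray(c,u,v):
    K,T=c["camera_matrix"],c["T"]
    d=T[:3,:3]@np.array([(u-K[0,2])/K[0,0],(v-K[1,2])/K[1,1],1]); return T[:3,3],d
def atz(c,u,v,z):
    o,d=ray(c,u,v); return o+d*(z-o[2])/d[2]
def dep(c,u,v):
    o,d=ray(c,u,v); return o+d*c["range_z"][int(round(v)),int(round(u))]
def rigid(P,W):  # 2D
    a,b=P.mean(0),W.mean(0); U,S,V=np.linalg.svd((P-a).T@(W-b)); R=V.T@U.T
    return R,b-R@a
E
python3 - <<'E'
from h import *
t=dict(np.load("top0.npz"));s=dict(np.load("side0.npz"))
f=lambda x,y:(280+(x+.5)/5-.5,110+(y+.5)/5-.5)
P=np.array([[130,130],[130,-135],[-120,-135],[-120,130]])/1e3
W=np.array([atz(t,*f(*p),.02)[:2] for p in[(68,86),(513,40),(575,460),(110,508)]])
R,o=rigid(P,W);print("yaw",np.degrees(np.arctan2(R[1,0],R[0,0])),"o",o,"res mm",((P@R.T+o-W)*1e3).round(1).tolist())
pl=lambda w:(R.T@(w[:2]-o)*1e3).round(1)
print("carrier",pl(atz(t,*f(336,348),.048)))
for n,q in dict(slotendL=(176,197),slotendR=(205,195),cornerout=(196,382),start=(447,345)).items():print(n,pl(atz(t,*f(*q),.02)))
print("spare",pl(atz(t,*f(352,158),.042)))
for c,n in((t,"top"),(s,"side")):
    K,T=c["camera_matrix"],c["T"]
    v,u=np.mgrid[0:400,0:640]
    X=np.stack([(u-K[0,2])/K[0,0],(v-K[1,2])/K[1,1],np.ones(u.shape)],-1)*c["range_z"][...,None]@T[:3,:3].T+T[:3,3]
    g=c["frame"].astype(int)
    xy=(X[...,:2]-o)@R
    near=(abs(xy[...,0]+.045)<.06)&(xy[...,1]>-.13)&(xy[...,1]<.1)
    m=near&(X[...,2]>.042)&(X[...,2]<.053)&(g.max(-1)<70)
    q=xy[m]*1e3;print(n,m.sum(),"z",np.median(X[m][:,2]),"circle",cv2.minEnclosingCircle(q.astype(np.float32)))
    m=(abs(xy)<.11).all(-1)&(X[...,2]<.03)&(g.min(-1)>90);print("plate z",np.median(X[m][:,2]))
    m=near&(X[...,2]>.058);print("hub z",X[m][:,2].max() if m.any() else 0, (xy[m].mean(0)*1e3).round(1))
    m=(xy[...,0]>-.02)&(xy[...,0]<.1)&(abs(xy[...,1])<.06)&(X[...,2]>.03)&(X[...,2]<.06);print("spare",(xy[m].mean(0)*1e3).round(1),m.sum())
E
```

```text
yaw 7.832374599634127 o [ 0.60997188 -0.05621499] res mm [[0.3, 1.4], [1.0, -2.1], [-0.1, 1.0], [-1.3, -0.3]]
carrier [-45.9  -5.5]
slotendL [56.9 73.3]
slotendR [56.3 56.5]
cornerout [-52.   73.7]
start [-46.2 -71.7]
spare [ 63.3 -28.2]
top 609 z 0.04775074246399158 circle ((-44.21577835083008, -7.208259582519531), 44.932804107666016)
plate z 0.01979467651353306
hub z 0.07403383986831402 [-45.2  -6.1]
spare [ 11.8 -13.9] 197
side 353 z 0.048287157177999585 circle ((-46.66310119628906, -6.8837761878967285), 46.10631561279297)
plate z 0.020576600252846244
hub z 0.07283000625254976 [-46.4 -10.3]
spare [ 21.7 -19.3] 131
```

Both views agree, and the heights match the text:
- **Plate:** origin (0.610, -0.056), yaw 7.8°, top at z = 0.020.
- **Carrier:** about (-45, -6.5) mm in the plate frame, top at z = 0.048.

I will close the fingers, turn to the plate's yaw and approach from the -y side.

Emit:
{"method": "apply_moves", "body": {
  "targets": [
    [0,0,0,0,0,0,-0.0634],
    [0,0,0,0,0,0,-0.0634],
    [0,0,0,0,0,0,-0.0634],
    [0,0,0,0,0,0,-0.0634],
    [0,0.0222,0.0259,0,0,0,0],
    [0,0.0222,0.0259,0,0,0,0],
    [0,0.0222,0.0259,0,0,0,0],
    [0,0.0222,0.0259,0,0,0,0],
    [0,0.0222,0.0259,0,0,0,0],
    [0,0.0222,0.0259,0,0,0,0],
    [0,0.0222,0.0259,0,0,0,0],
    [0,0.0222,0.0259,0,0,0,0],
    [0,0.0222,0.0259,0,0,0,0],
    [0,0.0222,0.0259,0,0,0,0],
    [0,0.0222,0.0259,0,0,0,0],
    [0,0.0222,0.0259,0,0,0,0]
  ]
}}

```text
time_s: 1.43
tcp_pos: [0.4814, 0.3794, 0.2453]
eef_rot: [180.0, 0.0, 7.9]
contact_force: [0.8, 1.5, 0.1]
gripper_width: 0.0008
gripper_force: 0.0
```

Emit:
{"method": "apply_moves", "body": {
  "targets": [
    [0,0.0015,0.034,0,0,0,0],
    [0,0.0015,0.034,0,0,0,0],
    [0,0.0015,0.034,0,0,0,0],
    [0,0.0015,0.034,0,0,0,0],
    [0,0.0015,0.034,0,0,0,0],
    [0,0.0015,0.034,0,0,0,0],
    [0,0.0015,0.034,0,0,0,0],
    [0,0.0015,0.034,0,0,0,0],
    [0,0.0015,0.034,0,0,0,0],
    [0,0.0015,0.034,0,0,0,0],
    [0,0.0015,0.034,0,0,0,0],
    [0,0.0015,0.034,0,0,0,0],
    [0,0.0015,0.034,0,0,0,0],
    [0,0.0015,0.034,0,0,0,0],
    [0,0.0015,0.034,0,0,0,0],
    [0,0.0015,0.034,0,0,0,0],
    [0,0,0,0,0,0,0],
    [0,0,0,0,0,0,0]
  ]
}}

```text
time_s: 2.93
tcp_pos: [0.5785, -0.1565, 0.2446]
eef_rot: [-180.0, 0.1, 7.7]
contact_force: [-0.9, -0.3, 0.3]
gripper_width: 0.0002
gripper_force: 0.0
```

```bash
cat >> h.py <<'E'
O=np.array([.6100,-.0562]);A=np.radians(7.83);RP=np.array([[np.cos(A),-np.sin(A)],[np.sin(A),np.cos(A)]])
def pl(w): return ((np.asarray(w)[:2]-O)@RP*1e3).round(1)
def st():
    from plant import get_state
    s=get_state();print("t",round(s["time_s"],2),"plate",pl(s["tcp_pos"]),"z",s["tcp_pos"][2].round(4),s["eef_rot"].round(2),"Fplate",(s["contact_force"][:2]@RP).round(1),s["contact_force"][2].round(1),"w",round(s["gripper_width"],4))
E
python3 - <<'E'
from h import *; from plant import *
st()
c=capture("wrist");np.savez("w1.npz",**c);cv2.imwrite("pics/w1.png",c["frame"][:,:,::-1])
E
```

```text
t 2.93 plate [-44.8 -95.1] z 0.2446 [-1.7998e+02  9.0000e-02  7.6900e+00] Fplate [-1.  -0.2] 0.3 w 0.0002
```

View pics/w1.png

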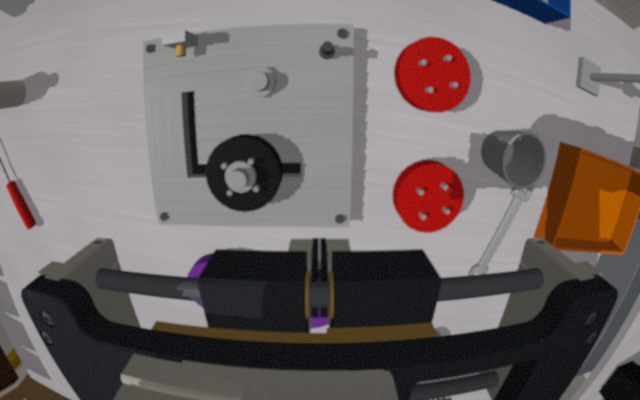

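The wrist view shows the black carrier at (243,173), with free plate to its -y side (about (320,170)) for the fingertips. The plate, spare hub (262,82) and bolt (328,50) are as expected. I go down beside the rim.

Emit:
{"method": "apply_moves", "body": {
  "targets": [
    [0,0,0,0.0245,0,0,0],
    [0,0,0,0.0245,0,0,0],
    [0,0,0,0.0245,0,0,0],
    [0,0,0,0.0245,0,0,0],
    [0,0,0,0.0245,0,0,0],
    [0,0,0,0.0245,0,0,0],
    [0,0,0,0.0245,0,0,0],
    [0,0,0,0.014,0,0,0],
    [0,0,0,0.007,0,0,0],
    [0,0,0,0.004,0,0,0],
    [0,0,0,0,0,0,0]
  ]
}}

```text
time_s: 3.9
tcp_pos: [0.5789, -0.1541, 0.0489]
eef_rot: [-180.0, 0.0, 7.9]
contact_force: [-0.4, -0.2, 1.4]
gripper_width: 0.0001
gripper_force: 0.0
```

Emit:
{"method": "apply_moves", "body": {
  "targets": [
    [0,0,-0.004,0,0,0,0],
    [0,0,-0.004,0,0,0,0],
    [0,0,-0.004,0,0,0,0],
    [0,0,-0.004,0,0,0,0],
    [0,0,-0.003,0,0,0,0],
    [0,0,-0.003,0,0,0,0],
    [0,0,-0.003,0,0,0,0],
    [0,0,-0.003,0,0,0,0],
    [0,0,-0.003,0,0,0,0],
    [0,0,0,0,0,0,0]
  ]
}}

```text
time_s: 4.73
tcp_pos: [0.5747, -0.1236, 0.0491]
eef_rot: [-180.0, -0.0, 7.9]
contact_force: [-0.2, -0.8, -0.7]
gripper_width: 0.0004
gripper_force: 0.0
```

Run:
```python
from h import *; from plant import *
st()
c=capture("top");im=c["frame"][110:220,280:410,::-1];s=capture("side")["frame"][160:270,290:450,::-1]
cv2.imwrite("pics/a2.png",np.hstack([cv2.resize(im,(390,330),interpolation=2),cv2.resize(s,(400,330),interpolation=2)]))
```

```text
t 4.73 plate [-44.2 -62. ] z 0.0491 [-1.8e+02 -1.0e-02  7.9e+00] Fplate [-0.3 -0.8] -0.7 w 0.0004
```

View pics/a2.png

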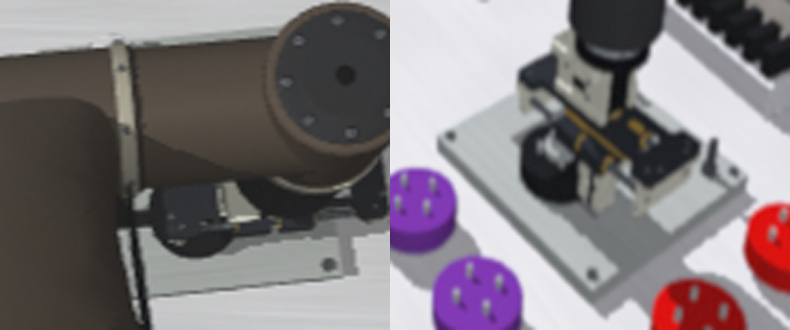

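The top view is hidden by the arm. The side view shows the fingers at (597,180), just beside the carrier's rim at (550,165), with the gripper body above the hub. I keep pushing along the long leg.

Emit:
{"method": "apply_moves", "body": {
  "targets": [
    [0,0,-0.002,0,0,0,0],
    [0,0,-0.003,0,0,0,0],
    [0,0,-0.003,0,0,0,0],
    [0,0,-0.003,0,0,0,0],
    [0,0,-0.003,0,0,0,0],
    [0,0,-0.003,0,0,0,0],
    [0,0,-0.003,0,0,0,0]
  ]
}}

```text
time_s: 5.42
tcp_pos: [0.5718, -0.1039, 0.049]
eef_rot: [-180.0, 0.0, 7.9]
contact_force: [0.0, -1.3, -1.2]
gripper_width: 0.0007
gripper_force: 0.7
```

```bash
cat >> h.py <<'E'
def see(n):
    from plant import capture
    s=capture("side");K,T,g=s["camera_matrix"],s["T"],s["frame"].astype(int)
    v,u=np.mgrid[0:400,0:640]
    X=np.stack([(u-K[0,2])/K[0,0],(v-K[1,2])/K[1,1],np.ones(u.shape)],-1)*s["range_z"][...,None]@T[:3,:3].T+T[:3,3]
    xy=(X[...,:2]-O)@RP*1e3
    m=(g.max(-1)<70)&(X[...,2]>.040)&(X[...,2]<.053)&(abs(xy)<130).all(-1)
    q=xy[m]; print("carrier pts",len(q),"x",np.percentile(q[:,0],[2,98]).round(1),"y",np.percentile(q[:,1],[2,98]).round(1))
    cv2.imwrite(f"pics/{n}.png",cv2.resize(s["frame"][150:270,290:450,::-1],(800,600),interpolation=2))
E
python3 - <<'E'
from h import *
st();see("a3")
E
```

```text
t 5.42 plate [-44.3 -42. ] z 0.049 [-1.80e+02  1.00e-02  7.88e+00] Fplate [-0.2 -1.3] -1.2 w 0.0007
carrier pts 248 x [-88.5 -26.8] y [-26.1  56.8]
```

View pics/a3.png

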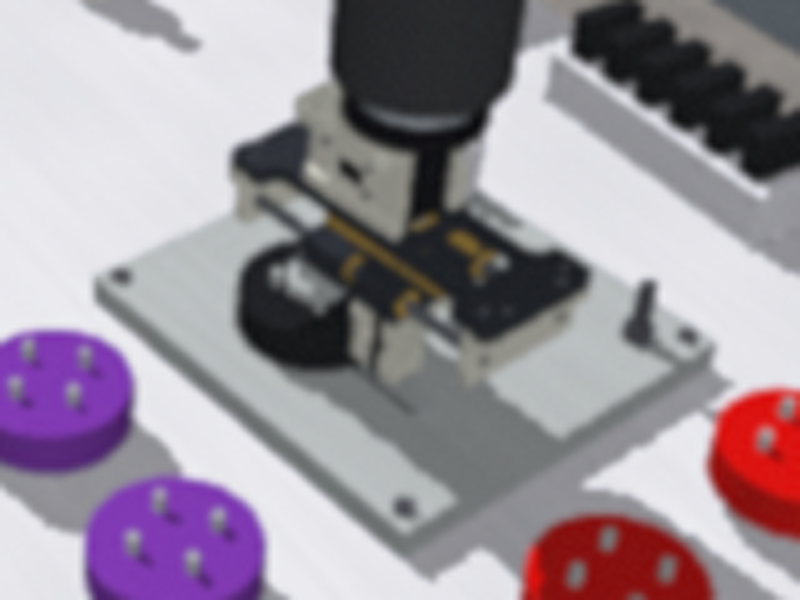

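The side view shows the fingers (385,345) against the rim of the carrier (300,310). It has moved about 20–25 mm along the slot, and the hub still stands in its nest. I push on.

Emit:
{"method": "apply_moves", "body": {
  "targets": [
    [0,0,-0.002,0,0,0,0],
    [0,0,-0.003,0,0,0,0],
    [0,0,-0.003,0,0,0,0],
    [0,0,-0.003,0,0,0,0],
    [0,0,-0.003,0,0,0,0],
    [0,0,-0.003,0,0,0,0],
    [0,0,-0.003,0,0,0,0],
    [0,0,-0.003,0,0,0,0],
    [0,0,-0.003,0,0,0,0],
    [0,0,-0.003,0,0,0,0],
    [0,0,-0.003,0,0,0,0],
    [0,0,-0.002,0,0,0,0],
    [0,0,-0.002,0,0,0,0],
    [0,0,-0.001,0,0,0,0]
  ]
}}

```text
time_s: 6.63
tcp_pos: [0.5668, -0.0673, 0.0491]
eef_rot: [-180.0, 0.0, 7.9]
contact_force: [-0.1, -2.7, -1.0]
gripper_width: 0.0006
gripper_force: 0.7
```

Run:
```python
from h import *
st();see("a4")
```

```text
t 6.63 plate [-44.3  -5.1] z 0.0491 [-180.      0.      7.89] Fplate [-0.5 -2.7] -1.0 w 0.0006
carrier pts 231 x [-88.   22.9] y [-44.6  94.4]
```

Emit:
{"method": "apply_moves", "body": {
  "targets": [
    [0,0,-0.002,0,0,0,0],
    [0,0,-0.002,0,0,0,0],
    [0,0,-0.002,0,0,0,0],
    [0,0,-0.002,0,0,0,0],
    [0,0,-0.002,0,0,0,0],
    [0,0,-0.001,0,0,0,0]
  ]
}}

```text
time_s: 7.18
tcp_pos: [0.5653, -0.0564, 0.0491]
eef_rot: [180.0, 0.0, 7.9]
contact_force: [0.4, -1.1, -0.2]
gripper_width: 0.0005
gripper_force: 0.8
```

Emit:
{"method": "apply_moves", "body": {
  "targets": [
    [0,0,-0.001,0,0,0,0],
    [0,0,-0.001,0,0,0,0],
    [0,0,-0.001,0,0,0,0]
  ]
}}

```text
time_s: 7.43
tcp_pos: [0.565, -0.0547, 0.0493]
eef_rot: [179.9, 0.0, 7.9]
contact_force: [2.3, -13.4, 0.6]
gripper_width: 0.0004
gripper_force: 7.0
```

Run:
```python
from h import *
st();see("a5")
```

```text
t 7.43 plate [-44.3   7.7] z 0.0493 [1.7992e+02 2.0000e-02 7.9100e+00] Fplate [  0.5 -13.6] 0.6 w 0.0004
carrier pts 218 x [-88.2 -31.2] y [ 14.  106.6]
```

View pics/a5.png

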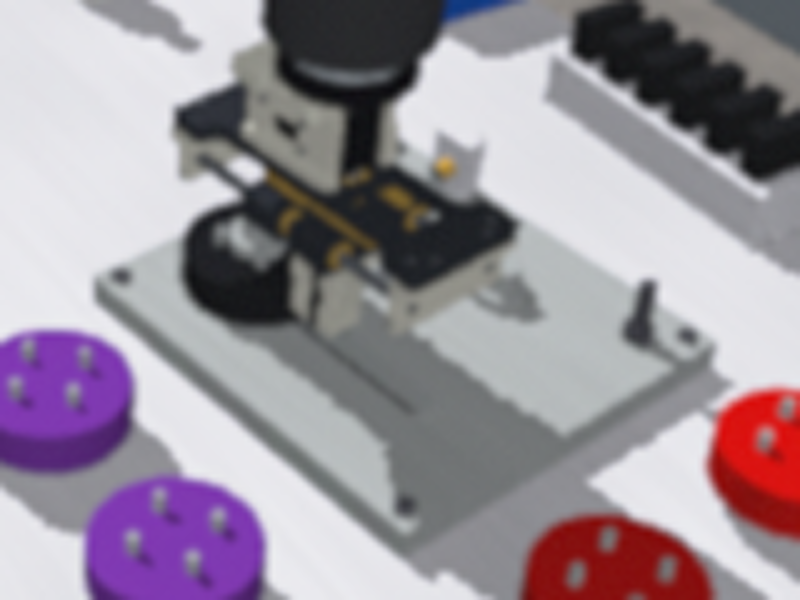

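The push met the outer wall with 13.6 N at TCP y = 7.7, so the carrier stands at the corner with its far rim at y of about 110. The view shows the carrier at (250,265) with its hub in place. I back off and go round to the -x side.

Emit:
{"method": "apply_moves", "body": {
  "targets": [
    [0,0,0.003,0,0,0,0],
    [0,0,0.006,0,0,0,0],
    [0,0,0.01,0,0,0,0],
    [0,-0.009,0.002,0,0,0,0],
    [0,-0.009,0,0,0,0,0],
    [0,-0.009,0,0,0,0,0],
    [0,-0.009,0,0,0,0,0],
    [0,-0.009,0,0,0,0,0],
    [0,-0.009,0,0,0,0,0],
    [0,-0.009,0,0,0,0,0],
    [0,0,0,0,0,0,0]
  ]
}}

```text
time_s: 8.4
tcp_pos: [0.5032, -0.0833, 0.0491]
eef_rot: [-180.0, 0.1, 7.9]
contact_force: [-0.2, 0.3, 0.8]
gripper_width: 0.0006
gripper_force: 0.0
```

Run:
```python
from h import *
st();see("a6")
```

```text
t 8.4 plate [-109.5  -12.3] z 0.0491 [-1.7998e+02  5.0000e-02  7.8600e+00] Fplate [-0.2  0.4] 0.8 w 0.0006
carrier pts 9 x [-120.5   93. ] y [-107.3  100.1]
```

Emit:
{"method": "apply_moves", "body": {
  "targets": [
    [0,0,-0.005,0,0,0,0],
    [0,0,-0.009,0,0,0,0],
    [0,0,-0.009,0,0,0,0],
    [0,0,-0.009,0,0,0,0],
    [0,0,-0.009,0,0,0,0],
    [0,0,-0.009,0,0,0,0],
    [0,0,-0.009,0,0,0,0],
    [0,0,-0.009,0,0,0,0],
    [0,0,-0.006,0,0,0,0],
    [0,0,-0.004,0,0,0,0],
    [0,0,0,0,0,0,0]
  ]
}}

```text
time_s: 9.37
tcp_pos: [0.4947, -0.0051, 0.0491]
eef_rot: [-180.0, -0.0, 7.9]
contact_force: [-0.2, -0.6, 0.1]
gripper_width: 0.0008
gripper_force: 0.0
```

Run:
```python
from h import *
st();see("a7")
```

```text
t 9.37 plate [-107.2   66.3] z 0.0491 [-1.80e+02 -1.00e-02  7.93e+00] Fplate [-0.3 -0.5] 0.1 w 0.0008
carrier pts 17 x [-77.6  94.4] y [-107.7   47.9]
```

View pics/a7.png

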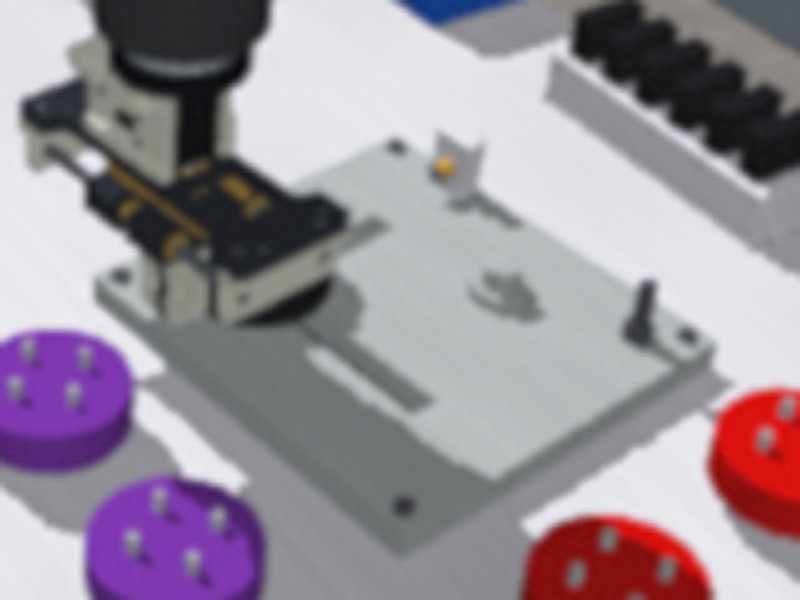

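The fingers now stand on the -x side of the carrier (hidden behind the hand at about (290,295)). The way along the short leg to the sensor (445,165) is free. I push along +x.

Emit:
{"method": "apply_moves", "body": {
  "targets": [
    [0,0.002,0,0,0,0,0],
    [0,0.002,0,0,0,0,0],
    [0,0.002,0,0,0,0,0],
    [0,0.002,0,0,0,0,0],
    [0,0.003,0,0,0,0,0],
    [0,0.003,0,0,0,0,0],
    [0,0.003,0,0,0,0,0],
    [0,0.003,0,0,0,0,0],
    [0,0.003,0,0,0,0,0],
    [0,0.003,0,0,0,0,0],
    [0,0.003,0,0,0,0,0]
  ]
}}

```text
time_s: 10.33
tcp_pos: [0.5239, -0.0018, 0.0489]
eef_rot: [-180.0, -0.0, 7.9]
contact_force: [-1.6, -0.2, -1.1]
gripper_width: 0.0001
gripper_force: 0.7
```

Run:
```python
from h import *
st();see("a8")
```

```text
t 10.33 plate [-77.9  65.6] z 0.0489 [-1.80e+02 -1.00e-02  7.88e+00] Fplate [-1.7  0.1] -1.1 w 0.0001
carrier pts 18 x [-80.4  92.8] y [-106.3   62.9]
```

The push force is low and steady at 1.7 N. I carry on.

Emit:
{"method": "apply_moves", "body": {
  "targets": [
    [0,0.003,0,0,0,0,0],
    [0,0.003,0,0,0,0,0],
    [0,0.003,0,0,0,0,0],
    [0,0.003,0,0,0,0,0],
    [0,0.003,0,0,0,0,0],
    [0,0.003,0,0,0,0,0],
    [0,0.003,0,0,0,0,0],
    [0,0.003,0,0,0,0,0],
    [0,0.003,0,0,0,0,0],
    [0,0.003,0,0,0,0,0],
    [0,0.003,0,0,0,0,0],
    [0,0.003,0,0,0,0,0],
    [0,0.003,0,0,0,0,0],
    [0,0.003,0,0,0,0,0],
    [0,0.003,0,0,0,0,0],
    [0,0.002,0,0,0,0,0]
  ]
}}

```text
time_s: 11.72
tcp_pos: [0.5705, 0.0046, 0.0491]
eef_rot: [180.0, -0.0, 7.9]
contact_force: [-1.3, 0.0, -0.4]
gripper_width: 0.0004
gripper_force: 0.8
```

Run:
```python
from h import *
st();see("a9")
```

```text
t 11.72 plate [-30.9  65.6] z 0.0491 [ 1.80e+02 -1.00e-02  7.88e+00] Fplate [-1.3  0.2] -0.4 w 0.0004
carrier pts 34 x [-17.5  92.9] y [-106.3   60.4]
```

View pics/a9.png

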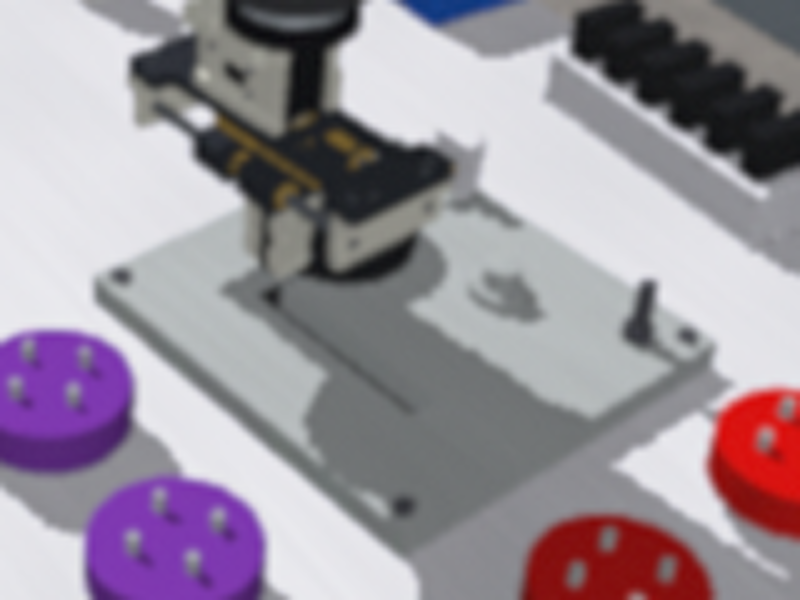

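The carrier (375,260) is riding along the short leg ahead of the fingers. I push most of the rest, then go slowly.

Emit:
{"method": "apply_moves", "body": {
  "targets": [
    [0,0.003,0,0,0,0,0],
    [0,0.003,0,0,0,0,0],
    [0,0.003,0,0,0,0,0],
    [0,0.003,0,0,0,0,0],
    [0,0.002,0,0,0,0,0],
    [0,0.002,0,0,0,0,0],
    [0,0.001,0,0,0,0,0],
    [0,0.001,0,0,0,0,0]
  ]
}}

```text
time_s: 12.43
tcp_pos: [0.5879, 0.007, 0.0491]
eef_rot: [180.0, 0.0, 7.9]
contact_force: [-2.4, 0.8, 1.3]
gripper_width: 0.0005
gripper_force: 1.1
```

Emit:
{"method": "apply_moves", "body": {
  "targets": [
    [0,0.001,0,0,0,0,0],
    [0,0.001,0,0,0,0,0],
    [0,0.001,0,0,0,0,0]
  ]
}}

```text
time_s: 12.68
tcp_pos: [0.5909, 0.0074, 0.0491]
eef_rot: [-180.0, -0.0, 7.9]
contact_force: [-2.4, 0.3, -0.3]
gripper_width: 0.0001
gripper_force: 0.9
```

Run:
```python
from h import *
st()
```

```text
t 12.68 plate [-10.3  65.6] z 0.0491 [-180.     -0.      7.88] Fplate [-2.3  0.7] -0.3 w 0.0001
```

Emit:
{"method": "apply_moves", "body": {
  "targets": [
    [0,0.001,0,0,0,0,0],
    [0,0.001,0,0,0,0,0],
    [0,0.001,0,0,0,0,0]
  ]
}}

```text
time_s: 12.93
tcp_pos: [0.5939, 0.0078, 0.0491]
eef_rot: [-180.0, -0.0, 7.9]
contact_force: [-1.8, -0.1, 0.5]
gripper_width: 0.0005
gripper_force: 0.9
```

Emit:
{"method": "apply_moves", "body": {
  "targets": [
    [0,0.001,0,0,0,0,0],
    [0,0.001,0,0,0,0,0],
    [0,0,0,0,0,0,0]
  ]
}}

```text
time_s: 13.18
tcp_pos: [0.596, 0.0081, 0.0491]
eef_rot: [180.0, -0.0, 7.9]
contact_force: [-1.0, -0.4, -1.3]
gripper_width: 0.0007
gripper_force: 0.6
```

Still not at the stop (TCP x ≈ -5.2). I go on by single millimetres.

Emit:
{"method": "apply_moves", "body": {
  "targets": [
    [0,0.001,0,0,0,0,0],
    [0,0.001,0,0,0,0,0]
  ]
}}

```text
time_s: 13.35
tcp_pos: [0.5974, 0.0083, 0.049]
eef_rot: [180.0, 0.0, 7.9]
contact_force: [-6.2, -0.4, 3.0]
gripper_width: 0.0
gripper_force: 2.9
```

Emit:
{"method": "apply_moves", "body": {
  "targets": [
    [0,0.001,0,0,0,0,0],
    [0,0.001,0,0,0,0,0]
  ]
}}

```text
time_s: 13.52
tcp_pos: [0.5976, 0.0082, 0.0489]
eef_rot: [180.0, 0.2, 7.9]
contact_force: [-11.3, 0.8, 8.5]
gripper_width: 0.0006
gripper_force: 5.7
```

Run:
```python
from h import *
st();see("a10")
```

```text
t 13.52 plate [-3.5 65.5] z 0.0489 [179.99   0.24   7.86] Fplate [-11.1   2.3] 8.5 w 0.0006
carrier pts 40 x [ 9.3 91.4] y [-106.2   57. ]
```

The force rises to 11 N at TCP x = -3.5, where I expected the stop, so the carrier is home. I back straight off, lift and swing clear.

Emit:
{"method": "apply_moves", "body": {
  "targets": [
    [0,-0.002,0,0,0,0,0],
    [0,-0.004,0,0,0,0,0],
    [0,-0.008,0,0,0,0,0],
    [0,-0.012,0,0,0,0,0],
    [0,-0.012,0,0,0,0,0],
    [0,-0.006,-0.0,-0.01,0,0,0],
    [0,0,0,-0.025,0,0,0],
    [0,0,0,-0.03,0,0,0],
    [0,0,0,-0.03,0,0,0],
    [0,0,0,-0.03,0,0,0],
    [0,0,0,-0.03,0,0,0],
    [0,0,0,-0.03,0,0,0]
  ]
}}

```text
time_s: 14.57
tcp_pos: [0.556, 0.0025, 0.2369]
eef_rot: [-180.0, -0.1, 7.9]
contact_force: [1.1, -0.7, -1.2]
gripper_width: 0.0001
gripper_force: 0.0
```

Emit:
{"method": "apply_moves", "body": {
  "targets": [
    [0,0,-0.02,0,0,0,0],
    [0,0,-0.03,0,0,0,0],
    [0,0,-0.03,0,0,0,0],
    [0,0,-0.03,0,0,0,0],
    [0,0,-0.03,0,0,0,0],
    [0,0,-0.03,0,0,0,0],
    [0,0,-0.03,0,0,0,0],
    [0,0,-0.03,0,0,0,0],
    [0,0,-0.03,0,0,0,0],
    [0,0,-0.02,0,0,0,0],
    [0,0,0,0,0,0,0]
  ]
}}

```text
time_s: 15.48
tcp_pos: [0.5174, 0.2834, 0.2349]
eef_rot: [-179.9, -0.1, 8.1]
contact_force: [0.5, -0.1, -0.6]
gripper_width: 0.0005
gripper_force: 0.0
```

Run:
```python
from h import *;from plant import *
st();see("a11")
c=capture("top");np.savez("top1.npz",**c);im=c["frame"][110:220,280:410,::-1]
cv2.imwrite("pics/a12.png",cv2.resize(im,None,fx=5,fy=5,interpolation=2))
```

```text
t 15.48 plate [-45.4 349.1] z 0.2349 [-1.7994e+02 -1.0000e-01  8.0500e+00] Fplate [ 0.5 -0.2] -0.6 w 0.0005
carrier pts 292 x [ 6.7 90. ] y [-103.5  101.3]
```

View pics/a12.png

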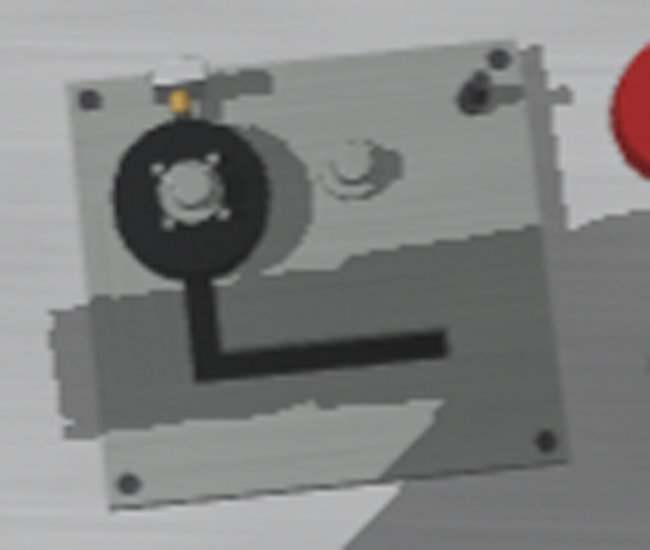

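The carrier is at crop (191,200) by the brass sensor (180,102), with the hub in its nest. The spare hub and bolt have not moved. One number check before handing in.

Run:
```python
from h import *
c=dict(np.load("top1.npz"));f=lambda x,y:(280+(x+.5)/5-.5,110+(y+.5)/5-.5)
print(pl(atz(c,*f(191,200),.048)))
K,T,g=c["camera_matrix"],c["T"],c["frame"].astype(int)
v,u=np.mgrid[0:400,0:640]
X=np.stack([(u-K[0,2])/K[0,0],(v-K[1,2])/K[1,1],np.ones(u.shape)],-1)*c["range_z"][...,None]@T[:3,:3].T+T[:3,3]
xy=(X[...,:2]-O)@RP*1e3
m=(g.max(-1)<70)&(abs(X[...,2]-.0475)<.005)&(abs(xy[...,0]-49)<70)&(abs(xy[...,1]-65)<70)
print(cv2.minEnclosingCircle(xy[m].astype(np.float32)))
```

```text
[47.2 65.9]
((49.63048553466797, 64.61953735351562), 44.79075622558594)
```

The carrier measures (49.6, 64.6) against a target of (49, 65), so it is home.

```bash
python3 -c "
from plant import *
print(close_job())"
```

```text
the job is handed in; nothing more can be done
None
```

The carrier is fully home against the end of the slot in front of the sensor, measured at (49.6, 64.6) mm against the target (49, 65). The hub is still in its nest, the hand is clear, and the job is handed in after about 15.5 s of robot time.

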